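# Set out the oral syringes by size in the cradle tray

## Robot

A 6-joint arm with a two-finger parallel gripper is mounted at the origin on a cart in front of the work surface, level with it; the furniture and walls round the work are solid. World frame = base frame: x ahead of the robot, y to its left, z up, the work surface at z = 0. Lengths are in m, angles in rad, forces in N, time in s.
With the tool pointing down it reaches from about 0.3 to 0.775 m from the base axis. Payload 14.6 kg.
Tool frame: the origin (TCP) lies at the very end of the fingers, on their centre line; the grasp point (between the pads) lies 19 mm behind it; z points along the fingers, y is the line along which they close (so a half turn about z gives the same grasp; the last joint's range is limited). The gripper opens to 85 mm and grips with 20 to 120 N. Pads are 22 mm wide; open, the fingers measure 114 mm over their backs; the gripper's body (76 mm by 85 mm) begins 54 mm behind the grasp point. The pads swing forward as they close: fully open they stand 13 mm farther back than shut.
Start: joints at [-1.185, 0.3, 1.521, -0, 1.321, -0.067], TCP at [0.241, -0.495, 0.231] pointing down, gripper open.
Joint ranges: [-3.03, 3.03], [-0.79, 2.21], [0.23, 2.52], [-1.04, 4.18], [0, 3.07], [-2.55, 2.55]. Speed limits (rad/s): [2.22, 2.22, 2.57, 3.14, 3.14, 3.14].

## Interface

Orientations are given as a rotation vector (axis times angle).
In Python, from rig import env gives the robot as it stands.
- The arm moves only by the tool carry_out, never from a script. Its argument "targets" is a list of rows, each a list of 3 entries, a list of its own where there are three numbers: the shift along the world's x, y, z in mm, then the turn, a rotation vector about the world's x, y, z in rad, then the finger opening in mm, from 0 to 85.4. In form: [[[tx, ty, tz], [ax, ay, az], gripper], ...]. A call has 1 to 20 rows; each row is the pose to reach, as a shift and turn from the pose commanded when the call began; what a row does not reach only later rows make up. A row lasts 1/8 s, in which the tool goes at most 62.5 mm and 10.7 degrees, less where a joint would pass 70% of its speed; a pose out of reach is approached as far as the arm can. A call with a gripper value outside its range is refused whole. The fingers move at their own pace and stop on an object; the grip force is fixed at half the most. Time passes only in rows, so rows that repeat a pose let the fingers close. It gives the time, the measured TCP pose, the force, the opening and the grip force at its end, in the units of the state.
- env.observe(): the state, without advancing time (a new reading comes with each control period).
- env.capture(name): name is "scene" or "top" or "wrist"; returns a dict with "pixels" (400x640x3 uint8, red, green, blue), "depth" (400x640 float32, m along the optical axis (not along the pixel's ray), 0 where there is no reading), "intrinsics" (3x3 intrinsics, pixels), "k1" (the pictures are not rectified: a ray, as slopes to the right and down, at radius r is drawn at 1 + k1 r^2 times it, then the intrinsics apply), "R" (3x3) and "t" (3): a world point X has camera coordinates R X + t; the wrist camera has in their place "T_tool_cam" (4x4, takes a point from camera to tool coordinates, whose origin is the TCP and whose axes are the flange's). Camera axes: x right, y down, z forward; pixel columns grow to the right and rows downward; lengths in m; the calibration is good to about 2 mm. A picture is of the moment at which its call begins: read the wrist's pose just before it.
- env.sign_off(): hands the job in; it is judged then, once.
The state is a dict: "time": time; "joint_pos": joint angles; "joint_vel": joint speeds; "effort": joint torques, N m; "position": TCP position; "tcp_rot": TCP orientation; "contact_force": force on the tool from outside, world axes, zero at the start; "wrist_torque": the same for the moment, N m; "width": finger opening in m; "gripper_force": force on a finger pad.
Only numpy, scipy, OpenCV 4.12 (cv2) and the standard library are available. Lean on these libraries where they do the work, as an engineer would, in place of code of your own. Each camera call takes 0.05 s, during which the arm holds its last target. There are 200 camera calls.

## Task

Set out the four capped oral syringes in the wire cradles of the tray in order of size, one to a cradle: the smallest in the cradle next to the amber dropper bottle it will draw from, then up in size to the largest next to the gauze roll. Each lies level in its cradle, resting on both wires at about the middle of its barrel, with the capped nozzle pointing away from you and the plunger towards you. Leave the bottle and the gauze roll standing where they are.

Things in the scene. Friction and masses are not known exactly. Their poses are not given: they have to be found in the camera images.
- syringe_50: largest of four clear syringes, blue-grey plunger in, rigid. Barrel 29.5 mm diameter, 124 long; 150 overall; flange 52 wide at its rear (stops it rolling). Origin mid barrel on the axis, 14.75 mm above the table; x to the capped nozzle (tip at x=78 mm), thumb disc at x=-72, z up. Grip across mid barrel. In a cradle its axis is 36.1 mm above the cradle's origin.
- syringe_20: second largest of four clear syringes, blue-grey plunger in, rigid. Barrel 22 mm diameter, 104 long; 130 overall; flange 41 wide at its rear (stops it rolling). Origin mid barrel on the axis, 11 mm above the table; x to the capped nozzle (tip at x=68 mm), thumb disc at x=-62, z up. Grip across mid barrel. In a cradle its axis is 30.8 mm above the cradle's origin.
- syringe_10: third largest of four clear syringes, blue-grey plunger in, rigid. Barrel 17 mm diameter, 84 long; 110 overall; flange 33 wide at its rear (stops it rolling). Origin mid barrel on the axis, 8.5 mm above the table; x to the capped nozzle (tip at x=58 mm), thumb disc at x=-52, z up. Grip across mid barrel. In a cradle its axis is 27.3 mm above the cradle's origin.
- syringe_5: smallest of four clear syringes, blue-grey plunger in, rigid. Barrel 12.5 mm diameter, 68 long; 94 overall; flange 27 wide at its rear (stops it rolling). Origin mid barrel on the axis, 6.25 mm above the table; x to the capped nozzle (tip at x=50 mm), thumb disc at x=-44, z up. Grip across mid barrel. In a cradle its axis is 24.1 mm above the cradle's origin.
- cradle_1: left-hand (+y) end of 4 equal fixed black cradles, 55 mm apart in a tray (rim 16 high): two 90 degree Vs of 3.2 mm wire, 42 mm apart, 40 wide at the top (z=33 mm); wire centre z=13 at the bottom. Origin on the tray floor (3 mm over the table) below the near V; x away from the robot to the far V at x=42 (cradle middle x=21), y left along the row. Fingers fit between the Vs; open little.
- cradle_2: second from left (+y) of 4 equal fixed black cradles, 55 mm apart in a tray (rim 16 high): two 90 degree Vs of 3.2 mm wire, 42 mm apart, 40 wide at the top (z=33 mm); wire centre z=13 at the bottom. Origin on the tray floor (3 mm over the table) below the near V; x away from the robot to the far V at x=42 (cradle middle x=21), y left along the row. Fingers fit between the Vs; open little.
- cradle_3: third from left (+y) of 4 equal fixed black cradles, 55 mm apart in a tray (rim 16 high): two 90 degree Vs of 3.2 mm wire, 42 mm apart, 40 wide at the top (z=33 mm); wire centre z=13 at the bottom. Origin on the tray floor (3 mm over the table) below the near V; x away from the robot to the far V at x=42 (cradle middle x=21), y left along the row. Fingers fit between the Vs; open little.
- cradle_4: right-hand (-y) end of 4 equal fixed black cradles, 55 mm apart in a tray (rim 16 high): two 90 degree Vs of 3.2 mm wire, 42 mm apart, 40 wide at the top (z=33 mm); wire centre z=13 at the bottom. Origin on the tray floor (3 mm over the table) below the near V; x away from the robot to the far V at x=42 (cradle middle x=21), y left along the row. Fingers fit between the Vs; open little.
- dropper_bottle: small amber dropper bottle with a black dropper, 33 mm diameter, 102 mm tall, standing loose on the table off one end of the tray (either end), about 83 mm beyond the end cradle's middle line. Origin at the centre of its underside. It marks the end where the smallest syringe belongs.
- gauze_roll: white wrapped gauze roll, 38 mm diameter, 62 mm tall, standing loose off the other end of the tray, about 83 mm beyond the end cradle's middle line. Origin at the centre of its underside. It stands at the end of the largest syringe.
Not all that is in view belongs to the job. What is shaped like the gauze_roll but red or turquoise is not meant.

How it is judged:
By the outcome, as a careful person would: the job done as asked, in the order asked, and still so for the second after the job is handed in, with the robot touching nothing.
It also fails if it takes over 109 s, if anything falls off the work surface, if the arm or the gripper's body presses on something with over 40 N, if the wrist force passes 120 N, or if a joint passes its speed limit or range.

## Working session

There is one attempt and no reset: what is moved stays moved. The work goes in short steps, Python scripts to look and compute and a tool call to move; the robot and the scene stay as the last step left them, time stands still between calls to the robot, and variables do not carry over. Pictures are saved under pics/ and viewed, at most 14 in all, crops included, and the job is handed in when it is done.

Besides the shell and the picture viewer there is one more tool, called after "Request:" as name([rows], argument=value, ...), one row to a line, values as JSON. carry_out: Moves the arm, as the interface text tells. Its arguments: {"type":"object","properties":{"targets":{"type":"array"}},"required":["targets"]}

```bash
mkdir -p pics; python3 - <<'E'
from rig import env
import numpy as np,cv2
s=env.observe();print({k:np.round(v,3) for k,v in s.items()})
for n in("scene","top"):
    c=env.capture(n);np.savez(f"{n}.npz",**c);cv2.imwrite(f"pics/{n}0.png",c["pixels"][:,:,::-1])
    print(n,c["intrinsics"].tolist(),c["k1"],np.round(c["R"],3).tolist(),np.round(c["t"],3))
E
```

```text
{'time': np.float64(0.0), 'joint_pos': array([-1.185,  0.3  ,  1.522, -0.   ,  1.321, -0.067]), 'joint_vel': array([ 0.001,  0.001,  0.   , -0.002,  0.002, -0.   ]), 'effort': array([-2.000e-03, -5.435e+01, -3.618e+01, -0.000e+00,  4.000e-03,
       -0.000e+00]), 'position': array([ 0.241, -0.494,  0.231]), 'tcp_rot': array([-3.06 , -0.705,  0.   ]), 'contact_force': array([ 0.441, -0.196, -0.493]), 'wrist_torque': array([ 0.045,  0.001, -0.044]), 'gripper_force': np.float64(0.0), 'width': np.float64(0.085)}
scene [[482.51629817769725, 0.0, 322.2757851401561], [0.0, 482.51629817769725, 205.37314258019106], [0.0, 0.0, 1.0]] -0.04909768730296518 [[0.588, -0.809, -0.01], [-0.369, -0.258, -0.893], [0.72, 0.528, -0.45]] [-0.214  0.302  0.811]
top [[504.2858720011833, 0.0, 323.5592221810347], [0.0, 504.2858720011833, 195.80783742809965], [0.0, 0.0, 1.0]] -0.046223702536428546 [[-0.001, -1.0, 0.009], [-0.99, -0.0, -0.141], [0.141, -0.009, -0.99]] [0.115 0.57  1.038]
```

View pics/top0.png

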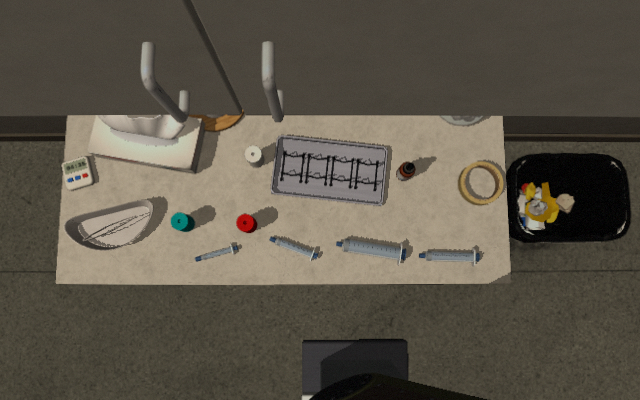

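View pics/scene0.png

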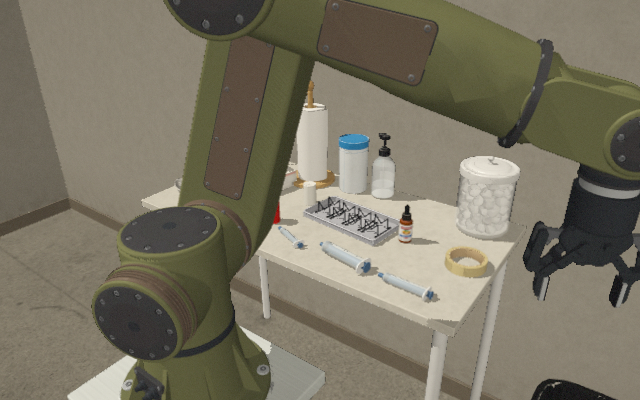

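```bash
cat > h.py <<'E'
import numpy as np,cv2
def load(n): return dict(np.load(f"{n}.npz"))
def rays(c,uv):
    K=c["intrinsics"];uv=np.atleast_2d(uv).astype(float)
    d=np.stack([(uv[:,0]-K[0,2])/K[0,0],(uv[:,1]-K[1,2])/K[1,1]],1)
    s=d.copy()
    for _ in range(20): s=d/(1+float(c["k1"])*(s**2).sum(1,keepdims=True))
    return np.c_[s,np.ones(len(s))]
def plane(c,uv,z):
    D=rays(c,uv)@c["R"]; o=-c["R"].T@c["t"]; z=np.broadcast_to(z,len(D))
    return o+D*((z-o[2])/D[:,2])[:,None]
def cloud(c):
    v,u=np.mgrid[:400,:640]; r=rays(c,np.c_[u.ravel(),v.ravel()])*c["depth"].reshape(-1,1)
    return ((r-c["t"])@c["R"]).reshape(400,640,3)
E
python3 - <<'E'
from h import *
c=load("top");im=c["pixels"][:,:,::-1].copy()
a=cv2.resize(im[225:285,180:500],None,fx=2.5,fy=2.5,interpolation=cv2.INTER_CUBIC)
b=cv2.resize(im[125:215,230:430],None,fx=4,fy=4,interpolation=cv2.INTER_CUBIC)
cv2.imwrite("pics/crop1.png",np.vstack([a,b]))
P=cloud(c)
for p in[(600,20),(640,1)]:pass
for u,v in[(300,270),(450,200),(278,190),(330,195),(372,249),(450,256),(295,248),(213,255),(253,154),(407,168),(150,55),(185,105),(268,50),(277,105),(180,220),(247,221),(310,60),(310,118)]:print((u,v),np.round(P[v,u],3))
h=P[...,2]; # syringes: non-table points
hsv=cv2.cvtColor(c["pixels"],cv2.COLOR_RGB2HSV)
print(hsv[270,300],hsv[249,372],hsv[248,405],hsv[246,341])
sc=load("scene");Q=cloud(sc)
for u,v in[(313,130),(353,150),(383,170),(488,190)]:print("scene",(u,v),np.round(Q[v,u],3))
E
```

```text
(300, 270) [0.412 0.165 0.003]
(450, 200) [ 0.566 -0.167  0.   ]
(278, 190) [0.587 0.215 0.005]
(330, 195) [0.576 0.1   0.005]
(372, 249) [0.457 0.011 0.028]
(450, 256) [ 0.442 -0.158  0.019]
(295, 248) [0.459 0.176 0.014]
(213, 255) [0.444 0.353 0.011]
(253, 154) [0.656 0.264 0.059]
(407, 168) [ 0.623 -0.059  0.078]
(150, 55) [0.561 0.24  0.782]
(185, 105) [0.557 0.24  0.686]
(268, 50) [0.564 0.159 0.782]
(277, 105) [0.542 0.157 0.731]
(180, 220) [0.516 0.415 0.055]
(247, 221) [0.513 0.274 0.063]
(310, 60) [0.571 0.131 0.75 ]
(310, 118) [ 0.754  0.145 -0.   ]
[ 18  55 176] [ 96  19 135] [30  4 60] [105  32  97]
scene (313, 130) [0.763 0.322 0.183]
scene (353, 150) [0.78  0.19  0.142]
scene (383, 170) [0.796 0.096 0.095]
scene (488, 190) [ 0.734 -0.226  0.141]
```

View pics/crop1.png

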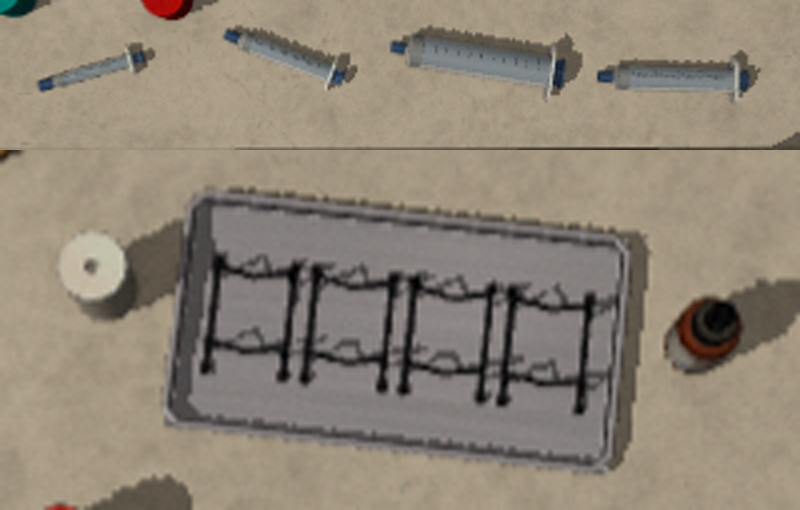

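```bash
python3 - <<'E'
from h import *
c=load("top");P=cloud(c)
hsv=cv2.cvtColor(c["pixels"],cv2.COLOR_RGB2HSV);H,S,V=cv2.split(hsv)
m=(((H>80)&(H<130)&(S>8))|(S<22)&(V>90)).astype(np.uint8);m[:230]=0;m[270:]=0;m[:,:185]=0;m[:,490:]=0
n,L,st,ce=cv2.connectedComponentsWithStats(cv2.morphologyEx(m,cv2.MORPH_CLOSE,np.ones((3,3))))
spec={150:14.75,130:11,110:8.5,94:6.25}
for i in range(1,n):
    if st[i,4]<60: continue
    v,u=np.where((L==i)&(m>0))
    for l,r in spec.items():
        X=plane(c,np.c_[u,v],r/1e3)[:,:2]*1e3
        for k in range(2):
            if k==0: s=X
            else: s=X[abs((X-o)@ax)<.25*l]
            mu=s.mean(0);ax=np.linalg.svd(s-mu)[2][0];ax=ax*np.sign(ax[1])
            t=(X-mu)@ax; o=mu+ax*((t.max()+t.min())/2)
        w=abs((s-mu)@[-ax[1],ax[0]]).max()*2
        L_=np.ptp(t)
        if abs(L_-l)<8: print(i,st[i],"spec",l,"len",L_.round(1),"w",w.round(1),"origin",(o-3*ax).round(1),"yaw",np.degrees(np.arctan2(ax[1],ax[0])).round(1))
k=(V<50);k[:140]=0;k[205:]=0;k[:,:276]=0;k[:,384:]=0
print("heights of black",np.histogram(P[...,2][k]*1e3,[-10,0,5,10,15,20,25,30,35,40]))
sub=P[...,2]*1e3
print(np.where(k,sub,0)[148:192:2,278:310].round().astype(int))
# tray rim yaw
kk=P[...,2]
for v0 in (0,):pass
E
```

```text
2 [269 237  49  23 301] spec 110 len 110.6 w 14.1 origin [460.2 177.6] yaw 68.8
3 [336 240  70  23 741] spec 150 len 152.1 w 25.1 origin [456.8   9.8] yaw 80.8
4 [195 245  43  17 209] spec 94 len 94.4 w 10.8 origin [449.5 344.8] yaw 106.8
5 [419 250  61  14 475] spec 130 len 131.3 w 19.8 origin [ 441.6 -161.2] yaw 87.0
heights of black (array([  4, 102, 201,  35,  22,  29,  49,  49,  41]), array([-10,   0,   5,  10,  15,  20,  25,  30,  35,  40]))
[[ 0  0  0  0  0  0  0  0  0  0  0  0  0  0  0  0  0  0  0  0  0  0  0  0
   0  0  0  0  0  0  0  0]
 [ 0  0  0  0  0  0  0  0  0  0  0  0  0  0  0  0  0  0  0  0  0  0  0  0
   0  0  0  0  0  0  0  0]
 [ 0  0  0  0  0 11  9  8  0  0  0  0  0  0  0  0  0  0  0  0  0  0  0  0
   0  0  0  0  0  0  0  0]
 [ 0  0  0  0  0 33 28 35 31 32  0  0  0  0  0  0  0  0  0  0  0  0  0  0
   0  9  7  0  0  0  7 10]
 [ 0  0  0  0  0 10 14  0  0  0  0  0  0 22 19  0 16 19 20 28  0  4  5  8
  31  3  3  0  0  0 35 34]
 [ 0  0  0  0  0  0  5  0  0  0  0  0  0  0  0  0  0  0  0  0  0  0  0  0
   0 10  0  0  0  0 21  4]
 [ 0  0  0  0  0  7  3  0  0  0  0  0  0  
[... 874 characters left out ...]
  0 10  6  0  0  0  0  0  0  0  0  0  0  0  0  0  0  0  0  0  0  7
   0  0  0  0 10  0  0  0]
 [ 0  0  6  6  0  0  0  0  0  0  0  0  0  0  0  0  0  0  0  0  0  0  8  7
   0  0  0  0 10  0  0  0]
 [ 0  0  0  0  0  0  0  0  0  0  0  0  0  0  0  0  0  0  0  0  0  0 10  0
   0  0  0 12  3  0  0  0]
 [ 0  0  0  0  0  0  0  0  0  0  0  0  0  0  0  0  0  0  0  0  0  0  0  0
   0  0  0  0  0  0  0  0]
 [ 0  0  0  0  0  0  0  0  0  0  0  0  0  0  0  0  0  0  0  0  0  0  0  0
   0  0  0  0  0  0  0  0]
 [ 0  0  0  0  0  0  0  0  0  0  0  0  0  0  0  0  0  0  0  0  0  0  0  0
   0  0  0  0  0  0  0  0]
 [ 0  0  0  0  0  0  0  0  0  0  0  0  0  0  0  0  0  0  0  0  0  0  0  0
   0  0  0  0  0  0  0  0]]
```

```bash
cat > cr.py <<'E'
from h import *
c=load("top");P=cloud(c)*1e3
V=cv2.cvtColor(c["pixels"],cv2.COLOR_RGB2HSV)[...,2]
k=(V<50);k[:140]=0;k[205:]=0;k[:,:276]=0;k[:,384:]=0
z=P[...,2]
v,u=np.where(k&(z>14)&(z<42)); W=P[v,u]
# two V rows: iterate line fits x = a + b*y, separated 42
b=0.;
ys=W[:,1]-W[:,1].mean()
from scipy.cluster.vq import kmeans2
best=None
for b in np.arange(-.2,.2,.005):
    q=W[:,0]-b*ys; thr=(np.percentile(q,5)+np.percentile(q,95))/2; g=q>thr
    e=np.median(abs(q[g]-np.median(q[g])))+np.median(abs(q[~g]-np.median(q[~g])))
    if best is None or e<best[0]: best=(e,b,np.median(q[~g]),np.median(q[g]),g)
e,b,n,f,g=best
print("b",b,"yaw(deg)",-np.degrees(np.arctan(b)),"near",n,"far",f,"sep",(f-n)*np.cos(np.arctan(b)),"scatter",e,"ymean",W[:,1].mean())
# V ends: project onto row direction
yaw=-np.arctan(b); ex=np.array([np.cos(yaw),np.sin(yaw)]);ey=np.array([-ex[1],ex[0]])
# rails: black px at floor height, onto z=6
v,u=np.where(k&(z<13)); X=plane(c,np.c_[u,v],.006)[:,:2]*1e3
s=X@ey
off=np.array([82.5,27.5,-27.5,-82.5]);rails=np.r_[off+20,off-20]
t=np.arange(s.mean()-30,s.mean()+30,.25)
cost=[np.minimum(abs(s[:,None]-(a+rails)).min(1),6).mean() for a in t]
a=t[np.argmin(cost)];print("row centre s",a,"cost",min(cost))
for j,o in enumerate(off):
    # middle: along ex
    sy=a+o; xm=np.mean([ (W[g_]@np.r_[ex,0]).mean() if 0 else np.median(W[g_][:,:2]@ex) for g_ in(g,~g)])
    print("cradle",j+1,"middle",(ex*xm+ey*sy).round(1))
E
python3 cr.py
python3 - <<'E'
from h import *
c=load("top")
hsv=cv2.cvtColor(c["pixels"],cv2.COLOR_RGB2HSV)
# tray rim outline yaw: grey low saturation
m=((hsv[...,1]<40)&(hsv[...,2]>60)).astype(np.uint8);m[:130]=0;m[210:]=0;m[:,:268]=0;m[:,:][:,395:]=0
cs=max(cv2.findContours(m,0,2)[0],key=cv2.contourArea)
box=cv2.boxPoints(cv2.minAreaRect(cs));B=plane(c,box,.016)*1e3;print(B.round(1),B.mean(0).round(1))
for i in range(4):
    d=B[(i+1)%4]-B[i];print(np.linalg.norm(d).round(1),np.degrees(np.arctan2(d[1],d[0])).round(1))
E
```

```text
b 0.11500000000000027 yaw(deg) -6.560196400571323 near 610.1066004300892 far 652.4876761743192 sep 42.103580275561896 scatter 1.0555799436037887 ymean 104.94850499797434
row centre s 173.1976153559733 cost 1.9370222176589562
cradle 1 middle [640.4 183.7]
cradle 2 middle [634.1 129.1]
cradle 3 middle [627.8  74.5]
cradle 4 middle [621.5  19.8]
[[577.5 232.6  16. ]
 [713.  219.7  16. ]
 [684.7 -31.1  16. ]
 [550.  -13.8  16. ]] [631.3 101.9  16. ]
136.1 -5.4
252.3 -96.4
135.9 172.7
247.9 83.6
```

Request:
carry_out([
  [[60,140,0],[0,0,0.18],60],
  [[120,280,0],[0,0,0.36],60],
  [[180,420,0],[0,0,0.54],60],
  [[216,505,-20],[0,0,0.72],60],
  [[216,505,-40],[0,0,0.9],60],
  [[216,505,-51],[0,0,0.958],60],
  [[216,505,-51],[0,0,0.958],60],
  [[216,505,-51],[0,0,0.958],60],
  [[216,505,-51],[0,0,0.958],60],
  [[216,505,-51],[0,0,0.958],60],
  [[216,505,-51],[0,0,0.958],60],
  [[216,505,-51],[0,0,0.958],60],
])

```text
time: 1.6
position: [0.4564, 0.0095, 0.1805]
tcp_rot: [2.393, 2.035, 0.0]
contact_force: [-0.2, 0.9, 0.2]
width: 0.0598
gripper_force: 0.0
```

```bash
cat >> h.py <<'E'
def wrist(env,name):
    from scipy.spatial.transform import Rotation as R
    s=env.observe();c=env.capture("wrist");T=np.eye(4);T[:3,:3]=R.from_rotvec(s["tcp_rot"]).as_matrix();T[:3,3]=s["position"]
    M=np.linalg.inv(T@c["T_tool_cam"]);c["R"]=M[:3,:3];c["t"]=M[:3,3];np.savez(name+".npz",**c)
    cv2.imwrite(f"pics/{name}.png",c["pixels"][:,:,::-1]);return s,c
E
python3 - <<'E'
from h import *
from rig import env
s,c=wrist(env,"w1");print(s["position"].round(4),s["tcp_rot"].round(3),s["joint_pos"].round(2),s["time"],s["width"])
E
```

```text
[0.4564 0.0095 0.1805] [2.393 2.035 0.   ] [-0.06  0.14  1.84 -0.    1.16  0.1 ] 1.6 0.059752884004165105
```

View pics/w1.png

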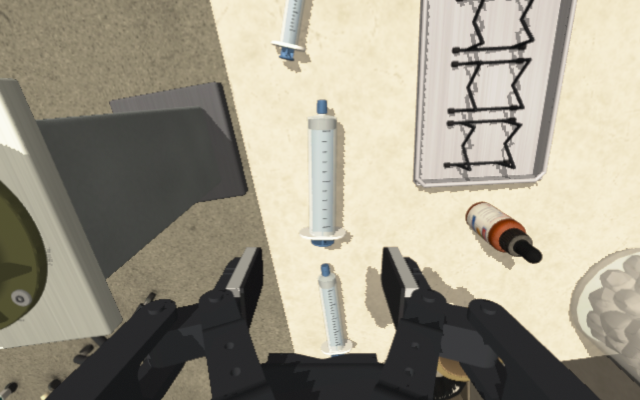

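```bash
python3 - <<'E'
from h import *
c=load("w1")
p=plane(c,[(322,99),(322,246),(310,180),(336,180)],.01475)*1e3;print(p.round(1))
a,b=p[0,:2],p[1,:2];d=a-b;l=np.linalg.norm(d);print(l,np.degrees(np.arctan2(d[1],d[0])),(a+b)/2-3*d/l)
# cradle V tops (z=36) visible: right end top corners etc.
print((plane(c,[(450,167),(512,166),(452,125),(515,122),(452,111),(516,108)],.006)*1e3).round(1))
E
```

```text
[[468.6  85.3  14.7]
 [443.4 -69.2  14.7]
 [443.4   8.   14.7]
 [470.1   3.7  14.7]]
156.56889155759566 80.73701821145666 [455.53067106   5.06569851]
[[590.9  -4.    6. ]
 [655.7 -13.5   6. ]
 [594.4  39.3   6. ]
 [657.4  32.1   6. ]
 [594.8  53.1   6. ]
 [658.   45.8   6. ]]
```

Request:
carry_out([
  [[0,-1,-60],[0,0,0],60],
  [[0,-1,-120],[0,0,0],60],
  [[0,-1,-160],[0,0,0],60],
  [[0,-1,-176],[0,0,0],60],
  [[0,-1,-178],[0,0,0],60],
  [[0,-1,-178],[0,0,0],20],
  [[0,-1,-178],[0,0,0],20],
  [[0,-1,-178],[0,0,0],20],
  [[0,-1,-178],[0,0,0],20],
  [[0,-1,-178],[0,0,0],20],
  [[0,-1,-178],[0,0,0],20],
  [[0,-1,-178],[0,0,0],20],
])

```text
time: 3.15
position: [0.4575, 0.0093, 0.0038]
tcp_rot: [2.39, 2.036, 0.003]
contact_force: [-2.6, -1.2, 8.9]
width: 0.0275
gripper_force: 58.5
```

Request:
carry_out([
  [[0,0,50],[0,0,0],20],
  [[0,10,100],[0,0,-0.17],20],
  [[0,30,150],[0,0,-0.34],20],
  [[0,60,197],[0,0,-0.51],20],
  [[0,91,197],[0,0,-0.68],20],
  [[0,91,197],[0,0,-0.85],20],
  [[0,91,197],[0,0,-1.02],20],
  [[0,91,197],[0,0,-1.19],20],
  [[0,91,197],[0,0,-1.36],20],
  [[0,91,197],[0,0,-1.52],20],
  [[0,91,197],[0,0,-1.52],20],
  [[0,91,197],[0,0,-1.52],20],
  [[0,91,197],[0,0,-1.52],20],
])

```text
time: 4.78
position: [0.4566, 0.1004, 0.1995]
tcp_rot: [-3.137, 0.168, -0.0]
contact_force: [0.3, -0.5, -0.4]
width: 0.0274
gripper_force: 59.6
```

```bash
python3 - <<'E'
from h import *
from rig import env
s,c=wrist(env,"w2");print(s["position"].round(4),s["tcp_rot"].round(3),s["joint_pos"].round(2),s["time"],s["width"],s["contact_force"].round(1))
E
```

```text
[0.4566 0.1004 0.1995] [-3.137  0.168 -0.   ] [0.14 0.15 1.79 0.   1.21 1.82] 4.775 0.027411689255233435 [ 0.3 -0.5 -0.4]
```

View pics/w2.png

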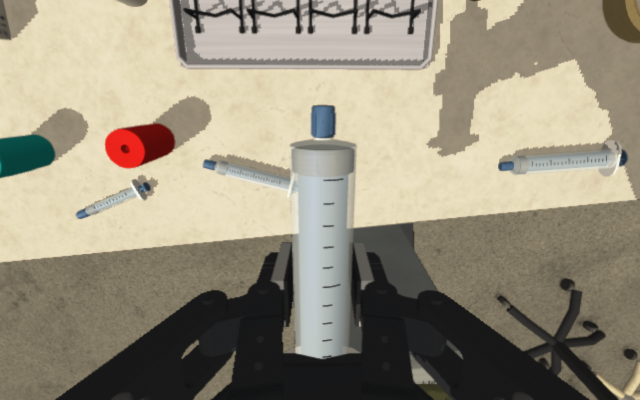

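Request:
carry_out([
  [[40,0,0],[0,0,0],20],
  [[80,0,20],[0,0,0],20],
  [[80,0,20],[0,0,0],20],
  [[80,0,20],[0,0,0],20],
  [[80,0,20],[0,0,0],20],
])

```text
time: 5.45
position: [0.5358, 0.1005, 0.219]
tcp_rot: [3.137, -0.171, -0.001]
contact_force: [-0.1, -1.1, 0.3]
width: 0.0277
gripper_force: 59.6
```

```bash
python3 - <<'E'
from h import *
from rig import env
s,c=wrist(env,"w3");print(s["position"].round(4),s["tcp_rot"].round(3),s["time"])
c2=load("w2");print((plane(c2,[(323,106),(323,121)],.211)*1e3).round(1), c2["depth"][121,323],c2["depth"][200,323],c2["depth"][300,323], (cloud(c2)[[121,200,300],323]*1e3).round(1))
E
```

```text
[0.5358 0.1005 0.219 ] [ 3.137e+00 -1.710e-01 -1.000e-03] 5.45
[[531.9  91.7 211. ]
 [526.   92.3 211. ]] 0.12410904 0.1250855 0.1383986 [[526.3  92.3 215.6]
 [495.9  95.6 224.7]
 [449.1 100.6 226.1]]
```

View pics/w3.png

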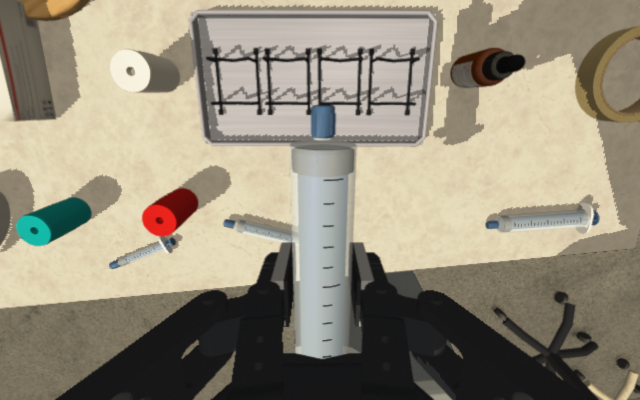

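```bash
sed -e 's/load("top")/load("w3")/' -e 's/^k=.*/k=(V<50);k[:44]=0;k[118:]=0;k[:,:204]=0;k[:,422:]=0;k[100:,300:345]=0/' cr.py > cr3.py; python3 cr3.py
```

```text
b 0.11000000000000026 yaw(deg) -6.27729848959757 near 608.9340461493222 far 650.9116787875575 sep 41.72594969426336 scatter 0.539933941429922 ymean 102.88282991460801
row centre s 167.5115461655179 cost 1.5015037613477946
cradle 1 middle [638.5 181.3]
cradle 2 middle [632.5 126.6]
cradle 3 middle [626.5  71.9]
cradle 4 middle [620.5  17.3]
```

Request:
carry_out([
  [[50,40,0],[0,0,0],20],
  [[105,81,-20],[0,0,0],20],
  [[105,81,-80],[0,0,0],20],
  [[105,81,-130],[0,0,0],20],
  [[105,81,-160],[0,0,0],20],
  [[105,81,-175],[0,0,0],20],
  [[105,81,-183],[0,0,0],20],
  [[105,81,-189],[0,0,0],20],
  [[105,81,-190],[0,0,0],20],
  [[105,81,-190],[0,0,0],20],
  [[105,81,-190],[0,0,0],20],
])

```text
time: 6.88
position: [0.6418, 0.1815, 0.0298]
tcp_rot: [-3.137, 0.171, -0.001]
contact_force: [0.4, 0.4, 0.0]
width: 0.0277
gripper_force: 59.6
```

Request:
carry_out([
  [[0,0,-1],[0,0,0],20],
  [[0,0,-2],[0,0,0],20],
  [[0,0,-2.5],[0,0,0],20],
  [[0,0,-2.5],[0,0,0],20],
])

```text
time: 7.38
position: [0.6419, 0.1813, 0.0278]
tcp_rot: [3.137, -0.172, 0.001]
contact_force: [-3.5, -2.2, 10.1]
width: 0.0275
gripper_force: 60.6
```

Request:
carry_out([
  [[0,0,0],[0,0,0],40],
  [[0,0,0],[0,0,0],40],
  [[0,0,0],[0,0,0],40],
  [[0,0,30],[0,0,0],40],
  [[0,0,80],[0,0,0],45],
  [[0,0,130],[0,0,0],50],
  [[-30,-50,130],[0,0,0.18],50],
  [[-60,-100,130],[0,0,0.36],50],
  [[-90,-150,130],[0,0,0.54],50],
  [[-120,-200,130],[0,0,0.72],50],
  [[-150,-250,130],[0,0,0.9],50],
  [[-180,-300,130],[0,0,1.08],50],
  [[-201,-345,130],[0,0,1.26],50],
  [[-201,-345,110],[0,0,1.44],50],
  [[-201,-345,80],[0,0,1.628],50],
  [[-201,-345,50],[0,0,1.628],50],
  [[-201,-345,50],[0,0,1.628],50],
  [[-201,-345,50],[0,0,1.628],50],
])

```text
time: 9.62
position: [0.4411, -0.1637, 0.0779]
tcp_rot: [2.278, 2.161, 0.001]
contact_force: [0.7, -0.2, 0.5]
width: 0.05
gripper_force: 0.0
```

```bash
python3 - <<'E'
from h import *
from rig import env
s,c=wrist(env,"w4");print(s["position"].round(4),s["tcp_rot"].round(3),s["time"],s["joint_pos"].round(2))
t=env.capture("top");np.savez("top1.npz",**t)
a=c["pixels"][:,:,::-1];b=cv2.resize(t["pixels"][120:270,260:500,::-1],None,fx=8/3,fy=8/3,interpolation=cv2.INTER_CUBIC)
cv2.imwrite("pics/m4.png",cv2.resize(np.vstack([a[:,:640],b[:,:640]]),None,fx=.74,fy=.74))
E
```

```text
[ 0.4411 -0.1637  0.0779] [2.278e+00 2.161e+00 1.000e-03] 9.625 [-0.43  0.32  1.89  0.    0.93 -0.38]
```

View pics/m4.png

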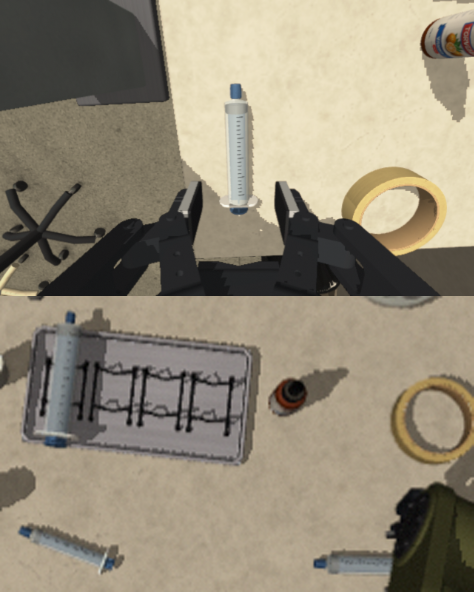

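Request:
carry_out([
  [[0,0,-40],[0,0,0],50],
  [[0,0,-70],[0,0,0],50],
  [[0,0,-75],[0,0,0],50],
  [[0,0,-75],[0,0,0],50],
  [[0,0,-75],[0,0,0],15],
  [[0,0,-75],[0,0,0],15],
  [[0,0,-75],[0,0,0],15],
  [[0,0,-75],[0,0,0],15],
  [[0,0,-75],[0,0,0],15],
  [[0,0,-75],[0,0,0],15],
  [[0,0,-40],[0,0,0],15],
  [[0,0,20],[0,0,0],15],
  [[0,0,80],[0,0,-0.18],15],
  [[0,0,120],[0,0,-0.36],15],
  [[0,0,120],[0,0,-0.54],15],
  [[0,0,120],[0,0,-0.72],15],
  [[0,0,120],[0,0,-0.9],15],
  [[0,0,120],[0,0,-1.08],15],
  [[0,0,120],[0,0,-1.26],15],
  [[0,0,120],[0,0,-1.26],15],
])

```text
time: 12.22
position: [0.4406, -0.1635, 0.1973]
tcp_rot: [3.115, 0.407, 0.001]
contact_force: [0.3, 0.2, -0.1]
width: 0.0196
gripper_force: 59.1
```

Request:
carry_out([
  [[20,60,0],[0,0,-0.18],15],
  [[40,120,0],[0,0,-0.37],15],
  [[60,180,0],[0,0,-0.37],15],
  [[80,240,0],[0,0,-0.37],15],
  [[100,290,0],[0,0,-0.37],15],
  [[100,290,0],[0,0,-0.37],15],
  [[100,290,0],[0,0,-0.37],15],
  [[100,290,0],[0,0,-0.37],15],
])

```text
time: 13.22
position: [0.5404, 0.1252, 0.197]
tcp_rot: [3.137, -0.174, 0.0]
contact_force: [0.4, -0.2, -0.3]
width: 0.0199
gripper_force: 59.1
```

```bash
cat > tip.py <<'E'
import sys
from h import *
from rig import env
name,tipx=sys.argv[1],float(sys.argv[2])
s,c=wrist(env,name)
p=s["position"]*1e3;a=2*np.arctan2(s["tcp_rot"][1],s["tcp_rot"][0]);a=(a+np.pi)%(2*np.pi)-np.pi
print("TCP",p.round(1),"xdir",np.degrees(a).round(2))
P=cloud(c)*1e3;hsv=cv2.cvtColor(c["pixels"],cv2.COLOR_RGB2HSV)
m=(hsv[...,0]>95)&(hsv[...,0]<125)&(hsv[...,1]>90)&(P[...,2]>p[2]-15)&(c["depth"]>0)
v,u=np.where(m);k=(abs(u-320)<40)&(v<300);Q=P[v[k],u[k]]
e=np.array([np.cos(a),np.sin(a)]);t=(Q[:,:2]-p[:2])@e;w=(Q[:,:2]-p[:2])@[-e[1],e[0]]
print("n",k.sum(),"tip dist",np.percentile(t,97).round(1),"=> TCP at syringe x",(tipx-np.percentile(t,97)).round(1),"lateral",w.mean().round(1),"cap top z-TCP",(np.percentile(Q[:,2],90)-p[2]).round(1))
v,u=np.mgrid[:400,:640]
for f in(25,10,-0):
    t=((P[...,:2]-p[:2])@e);w=((P[...,:2]-p[:2])@[-e[1],e[0]])
    q=P[(abs(t-f)<5)&(abs(w)<3)&(P[...,2]>p[2]-10)&(P[...,2]<p[2]+40)][:,2]
    if len(q):print("barrel top z-TCP at",f,(np.median(q)-p[2]).round(1))
E
python3 tip.py w5 68
```

```text
TCP [540.4 125.2 197. ] xdir -6.36
n 598 tip dist 68.7 => TCP at syringe x -0.7 lateral 0.1 cap top z-TCP 14.0
barrel top z-TCP at 25 19.4
barrel top z-TCP at 10 19.4
barrel top z-TCP at 0 19.4
```

Request:
carry_out([
  [[50,1,0],[0,0,0],15],
  [[92,2,-20],[0,0,0],15],
  [[92,2,-80],[0,0,0],15],
  [[92,2,-130],[0,0,0],15],
  [[92,2,-155],[0,0,0],15],
  [[92,2,-165],[0,0,0],15],
  [[92,2,-169],[0,0,0],15],
  [[92,2,-171],[0,0,0],15],
  [[92,2,-172],[0,0,0],15],
  [[92,2,-172],[0,0,0],15],
])

```text
time: 14.52
position: [0.6334, 0.1279, 0.0266]
tcp_rot: [3.136, -0.175, 0.004]
contact_force: [-2.4, -4.6, 6.8]
width: 0.0201
gripper_force: 59.9
```

Request:
carry_out([
  [[0,-0.7,-0.8],[0,0,0],15],
  [[0,-0.7,-0.8],[0,0,0],31],
  [[0,-0.7,-0.8],[0,0,0],31],
  [[0,-0.7,-0.8],[0,0,0],31],
  [[0,-0.7,30],[0,0,0],31],
  [[0,-0.7,80],[0,0,0],31],
  [[0,0,130],[0,0,0],45],
  [[-50,14,130],[0,0,0.18],45],
  [[-100,28,130],[0,0,0.36],45],
  [[-150,42,130],[0,0,0.54],45],
  [[-173,48,130],[0,0,0.72],45],
  [[-173,48,130],[0,0,0.9],45],
  [[-173,48,130],[0,0,1.08],45],
  [[-173,48,130],[0,0,1.26],45],
  [[-173,48,110],[0,0,1.312],45],
  [[-173,48,80],[0,0,1.312],45],
  [[-173,48,50],[0,0,1.312],45],
  [[-173,48,50],[0,0,1.312],45],
  [[-173,48,50],[0,0,1.312],45],
])

```text
time: 16.9
position: [0.4601, 0.1766, 0.0759]
tcp_rot: [2.592, 1.775, 0.002]
contact_force: [0.4, 0.1, 0.8]
width: 0.045
gripper_force: 0.0
```

```bash
python3 - <<'E'
from h import *
from rig import env
s,c=wrist(env,"w6");print(s["position"].round(4),s["tcp_rot"].round(3),s["time"],s["joint_pos"].round(2))
t=env.capture("top");np.savez("top2.npz",**t)
a=c["pixels"][:,:,::-1];b=cv2.resize(t["pixels"][120:270,180:420,::-1],None,fx=8/3,fy=8/3,interpolation=cv2.INTER_CUBIC)
cv2.imwrite("pics/m6.png",cv2.resize(np.vstack([a,b]),None,fx=.74,fy=.74))
E
```

```text
[0.4601 0.1766 0.0759] [2.592e+00 1.775e+00 2.000e-03] 16.9 [0.29 0.37 1.83 0.   0.94 0.66]
```

View pics/m6.png

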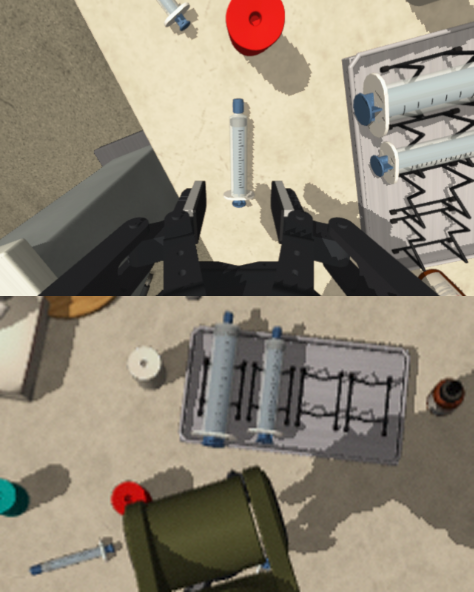

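Request:
carry_out([
  [[0,-1,-40],[0,0,0],45],
  [[0,-1,-68],[0,0,0],45],
  [[0,-1,-74],[0,0,0],45],
  [[0,-1,-74],[0,0,0],45],
  [[0,-1,-74],[0,0,0],10],
  [[0,-1,-74],[0,0,0],10],
  [[0,-1,-74],[0,0,0],10],
  [[0,-1,-74],[0,0,0],10],
  [[0,-1,-74],[0,0,0],10],
  [[0,-1,-74],[0,0,0],10],
  [[0,-1,-40],[0,0,0],10],
  [[0,-1,20],[0,0,0],10],
  [[20,-25,70],[0,0,-0.18],10],
  [[40,-50,120],[0,0,-0.36],10],
  [[60,-75,120],[0,0,-0.54],10],
  [[80,-104,120],[0,0,-0.72],10],
  [[80,-104,120],[0,0,-0.9],10],
  [[80,-104,120],[0,0,-1.08],10],
  [[80,-104,120],[0,0,-1.26],10],
  [[80,-104,120],[0,0,-1.312],10],
])

```text
time: 19.5
position: [0.5396, 0.0724, 0.1954]
tcp_rot: [-3.136, 0.18, -0.001]
contact_force: [0.3, 0.8, -1.1]
width: 0.0146
gripper_force: 58.8
```

```bash
python3 tip.py w7 58
```

```text
TCP [539.6  72.4 195.4] xdir -6.59
n 535 tip dist 56.8 => TCP at syringe x 1.2 lateral -0.1 cap top z-TCP 12.5
barrel top z-TCP at 25 15.4
barrel top z-TCP at 10 15.5
barrel top z-TCP at 0 15.5
```

Request:
carry_out([
  [[50,0,0],[0,0,0],10],
  [[88,0,-20],[0,0,0],10],
  [[88,0,-80],[0,0,0],10],
  [[88,0,-130],[0,0,0],10],
  [[88,0,-155],[0,0,0],10],
  [[88,0,-165],[0,0,0],10],
  [[88,0,-169],[0,0,0],10],
  [[88,0,-171],[0,0,0],10],
  [[88,0,-172],[0,0,0],10],
  [[88,0,-172],[0,0,0],10],
])

```text
time: 20.8
position: [0.6281, 0.0723, 0.0238]
tcp_rot: [3.137, -0.175, 0.002]
contact_force: [-0.3, -2.0, 4.4]
width: 0.0146
gripper_force: 59.3
```

Request:
carry_out([
  [[0,0,-0.4],[0,0,0],10],
  [[0,0,-0.4],[0,0,0],26],
  [[0,0,-0.4],[0,0,0],26],
  [[0,0,-0.4],[0,0,0],26],
  [[0,0,30],[0,0,0],26],
  [[0,0,80],[0,0,0],26],
  [[0,0,130],[0,0,0],40],
  [[-33,50,130],[0,0,0.18],40],
  [[-66,100,130],[0,0,0.36],40],
  [[-99,150,130],[0,0,0.54],40],
  [[-132,200,130],[0,0,0.72],40],
  [[-165,250,130],[0,0,0.9],40],
  [[-179,270,130],[0,0,1.08],40],
  [[-179,270,130],[0,0,1.26],40],
  [[-179,270,130],[0,0,1.44],40],
  [[-179,270,130],[0,0,1.62],40],
  [[-179,270,110],[0,0,1.8],40],
  [[-179,270,80],[0,0,1.974],40],
  [[-179,270,50],[0,0,1.974],40],
  [[-179,270,50],[0,0,1.974],40],
])

```text
time: 23.3
position: [0.4476, 0.3418, 0.071]
tcp_rot: [-1.874, -2.52, 0.006]
contact_force: [0.3, 0.4, 0.7]
width: 0.04
gripper_force: 0.0
```

```bash
python3 - <<'E'
from h import *
from rig import env
s,c=wrist(env,"w8");print(s["position"].round(4),s["tcp_rot"].round(3),s["time"],s["joint_pos"].round(2))
t=env.capture("top");np.savez("top2.npz",**t)
a=c["pixels"][:,:,::-1];b=cv2.resize(t["pixels"][120:270,180:420,::-1],None,fx=8/3,fy=8/3,interpolation=cv2.INTER_CUBIC)
cv2.imwrite("pics/m8.png",cv2.resize(np.vstack([a,b]),None,fx=.74,fy=.74))
E
```

```text
[0.4476 0.3418 0.071 ] [-1.874 -2.52   0.006] 23.3 [0.59 0.51 1.63 0.   1.01 0.3 ]
```

View pics/m8.png

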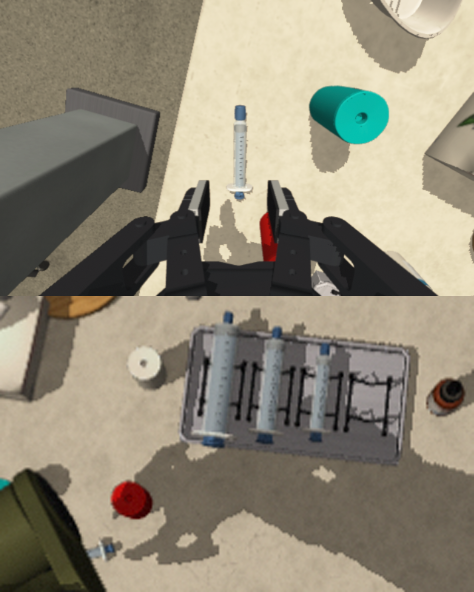

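Request:
carry_out([
  [[0,0,-40],[0,0,0],40],
  [[0,0,-66],[0,0,0],40],
  [[0,0,-71],[0,0,0],40],
  [[0,0,-71],[0,0,0],40],
  [[0,0,-71],[0,0,0],40],
])

```text
time: 24.02
position: [0.4493, 0.3429, 0.0033]
tcp_rot: [1.874, 2.52, 0.003]
contact_force: [0.2, -0.5, -0.3]
width: 0.0402
gripper_force: 0.0
```

Request:
carry_out([
  [[0,0,-1.7],[0,0,0],40],
  [[0,0,-1.7],[0,0,0],6],
  [[0,0,-1.7],[0,0,0],6],
  [[0,0,-1.7],[0,0,0],6],
  [[0,0,-1.7],[0,0,0],6],
  [[0,0,-1.7],[0,0,0],6],
  [[0,0,-1.7],[0,0,0],6],
  [[0,0,20],[0,0,0],6],
  [[0,0,80],[0,0,0],6],
  [[0,0,130],[0,0,0],6],
  [[0,0,180],[0,0,-0.18],6],
  [[0,0,190],[0,0,-0.36],6],
  [[0,0,190],[0,0,-0.54],6],
  [[0,0,190],[0,0,-0.72],6],
  [[0,0,190],[0,0,-0.9],6],
  [[0,0,190],[0,0,-1.08],6],
  [[0,0,190],[0,0,-1.26],6],
  [[0,0,190],[0,0,-1.26],6],
])

```text
time: 26.28
position: [0.4485, 0.3424, 0.1916]
tcp_rot: [2.999, 0.934, -0.0]
contact_force: [0.6, 0.1, 0.3]
width: 0.0098
gripper_force: 58.9
```

Request:
carry_out([
  [[14,-54,0],[0,0,-0.18],6],
  [[28,-108,0],[0,0,-0.36],6],
  [[42,-162,0],[0,0,-0.54],6],
  [[56,-216,0],[0,0,-0.716],6],
  [[70,-270,0],[0,0,-0.716],6],
  [[86,-324,0],[0,0,-0.716],6],
  [[86,-324,0],[0,0,-0.716],6],
  [[86,-324,0],[0,0,-0.716],6],
  [[86,-324,0],[0,0,-0.716],6],
])

```text
time: 27.4
position: [0.5344, 0.0196, 0.1918]
tcp_rot: [-3.137, 0.173, 0.0]
contact_force: [-0.4, 0.5, 0.0]
width: 0.0098
gripper_force: 58.9
```

```bash
python3 tip.py w9 50
```

```text
TCP [534.4  19.6 191.8] xdir -6.32
n 518 tip dist 49.7 => TCP at syringe x 0.3 lateral -0.4 cap top z-TCP 11.7
barrel top z-TCP at 25 12.5
barrel top z-TCP at 10 12.5
barrel top z-TCP at 0 12.5
```

Request:
carry_out([
  [[50,-1,0],[0,0,0],6],
  [[86,-2,-20],[0,0,0],6],
  [[86,-2,-80],[0,0,0],6],
  [[86,-2,-130],[0,0,0],6],
  [[86,-2,-155],[0,0,0],6],
  [[86,-2,-165],[0,0,0],6],
  [[86,-2,-169],[0,0,0],6],
  [[86,-2,-170],[0,0,0],6],
  [[86,-2,-170],[0,0,0],6],
])

```text
time: 28.58
position: [0.6211, 0.0165, 0.0227]
tcp_rot: [-3.137, 0.178, -0.002]
contact_force: [-0.3, -0.5, -0.2]
width: 0.0103
gripper_force: 58.9
```

Request:
carry_out([
  [[0,0.7,-1],[0,0,0],6],
  [[0,0.7,-1.8],[0,0,0],6],
  [[0,0.7,-1.8],[0,0,0],6],
])

```text
time: 28.95
position: [0.621, 0.0173, 0.0209]
tcp_rot: [-3.136, 0.178, -0.002]
contact_force: [-1.2, 1.7, 6.0]
width: 0.0098
gripper_force: 59.6
```

Seated; release, lift, and look from behind.

Request:
carry_out([
  [[0,0,0],[0,0,0],21],
  [[0,0,0],[0,0,0],21],
  [[0,0,0],[0,0,0],21],
  [[0,0,30],[0,0,0],21],
  [[0,0,80],[0,0,0],21],
  [[0,0,140],[0,0,0],21],
  [[-50,30,190],[0,0,0],40],
  [[-100,60,200],[0,0,0],40],
  [[-120,80,200],[0,0,0],40],
  [[-120,80,200],[0,0,0],40],
  [[-120,80,200],[0,0,0],40],
  [[-120,80,200],[0,0,0],40],
])

```text
time: 30.45
position: [0.5011, 0.0965, 0.2196]
tcp_rot: [3.136, -0.179, -0.001]
contact_force: [0.6, -0.5, 0.5]
width: 0.0401
gripper_force: 0.0
```

```bash
python3 - <<'E'
from h import *
from rig import env
s,c=wrist(env,"w10");print(s["position"].round(4),s["time"])
a=c["pixels"][:,:,::-1];cv2.imwrite("pics/f.png",cv2.resize(a[0:200,160:480],None,fx=2.5,fy=2.5,interpolation=cv2.INTER_CUBIC))
hsv=cv2.cvtColor(c["pixels"],cv2.COLOR_RGB2HSV);P=cloud(c)*1e3
a=np.radians(-6.3);ex=np.array([np.cos(a),np.sin(a)]);ey=[-ex[1],ex[0]]
for n,m,ax in[(50,(639,182),39.1),(20,(633,127.3),33.8),(10,(627,72.5),30.3),(5,(621,18),27.1)]:
    d=P[...,:2]-np.array(m);t=d@ex;w=d@ey
    r={50:14.75,20:11,10:8.5,5:6.25}[n]
    z=[np.median(P[...,2][(abs(t-f)<4)&(abs(w)<2)&(P[...,2]>10)])-r for f in(-25,0,25)]
    b=(hsv[...,0]>95)&(hsv[...,0]<125)&(hsv[...,1]>90)&(abs(w)<20)&(t>20)&(t<100)
    print(n,"axis z",np.round(z,1),"want",ax,"tip at",np.percentile(t[b],97).round(1),"cap lateral",w[b].mean().round(1))
E
```

```text
[0.5011 0.0965 0.2196] 30.45Traceback (most recent call last):
  File "<stdin>", line 12, in <module>
    return _quantile_unchecked(
        a, q, axis, out, overwrite_input, method, keepdims, weights)
    return _ureduce(a,
                    func=_quantile_ureduce_func,
    ...<5 lines>...
                    overwrite_input=overwrite_input,
                    method=method)
    r = func(a, **kwargs)
    result = _quantile(arr,
                       quantiles=q,
    ...<2 lines>...
                       out=out,
                       weights=wgt)
    slices_having_nans = np.isnan(arr[-1, ...])
                                  ~~~^^^^^^^^^
IndexError: index -1 is out of bounds for axis 0 with size 0
```

View pics/f.png

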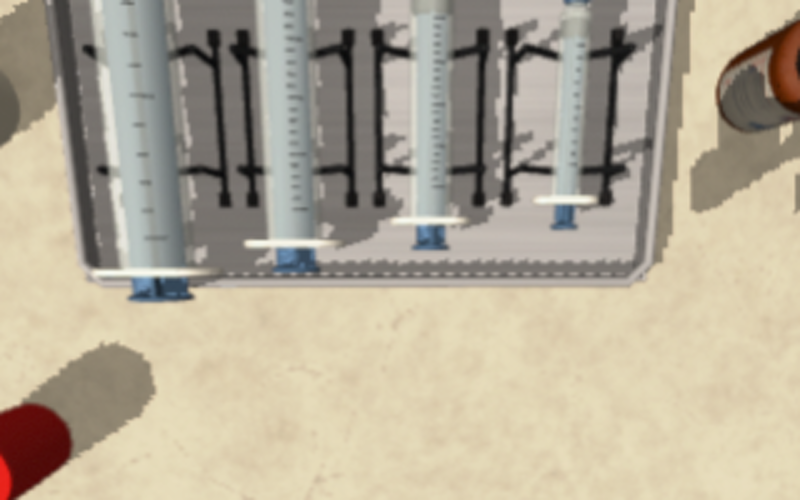

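```bash
python3 - <<'E'
from h import *
from rig import env
t=env.capture("top");np.savez("topf.npz",**t)
a=np.radians(-6.3);ex=np.array([np.cos(a),np.sin(a)]);ey=np.array([-ex[1],ex[0]])
c=load("w10")
for nm,c in(("wrist",c),("top",t)):
  P=cloud(c)*1e3;hsv=cv2.cvtColor(c["pixels"],cv2.COLOR_RGB2HSV)
  for n,m,ax,r in[(50,(639,182),39.1,14.75),(20,(633,127.3),33.8,11),(10,(627,72.5),30.3,8.5),(5,(621,18),27.1,6.25)]:
    d=P[...,:2]-np.array(m);tt=d@ex;w=d@ey-(1.5 if nm=="top" else 0)
    z=[np.median(P[...,2][(abs(tt-f)<4)&(abs(w)<2.5)&(P[...,2]>10)])-r for f in(-25,0,25)]
    b=(hsv[...,0]>95)&(hsv[...,0]<125)&(hsv[...,1]>60)&(abs(w)<20)&(abs(tt)<100)
    print(nm,n,"axis z",np.round(z,1),"want",ax,"blue along",np.round([tt[b].min(),tt[b].max()],1) if b.any() else None)
t0=load("top")
for nm,b in(("gauze",(235,140,272,172)),("bottle",(392,155,420,185))):
    s=np.s_[b[1]:b[3],b[0]:b[2]];print(nm,"mean change",abs(t0["pixels"][s].astype(int)-t["pixels"][s]).mean().round(1))
E
```

```text
wrist 50 axis z [39.4 39.9 40. ] want 39.1 blue along [-69.6 -61.8]
wrist 20 axis z [34.3 34.4 34.3] want 33.8 blue along [-59.6 -52. ]
wrist 10 axis z [30.6 30.7 31.2] want 30.3 blue along [-51.4 -42.6]
wrist 5 axis z [27.4 27.6 27.8] want 27.1 blue along [-42.9  38.1]
top 50 axis z [39.4 38.4 39.6] want 39.1 blue along [-69.4  78.6]
top 20 axis z [ nan 33.3 32.5] want 33.8 blue along [59.5 69.8]
top 10 axis z [ nan 28.6 29.1] want 30.3 blue along [46.1 58.7]
top 5 axis z [ nan  nan 25.8] want 27.1 blue along [39.3 49.6]
gauze mean change 17.3
bottle mean change 21.3
  return _methods._mean(a, axis=axis, dtype=dtype,
  ret = ret.dtype.type(ret / rcount)
```

```bash
python3 -c "
from rig import env
print(env.sign_off())"
```

```text
the job is handed in; nothing more can be done
None
```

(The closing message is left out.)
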